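# Clear the hinge ear and hold the drive-cage pin through both bushings

### The arm

A 7-joint arm with a two-finger parallel gripper is mounted at the origin on the work surface. World frame = base frame: x ahead of the robot, y to its left, z up, the work surface at z = 0. Lengths are in m, angles in rad, forces in N, time in s.
With the tool pointing down it reaches from about 0.425 to 0.925 m from the base axis. Payload 6.8 kg.
Tool frame: the origin (TCP) lies at the very end of the fingers, on their centre line; the grasp point (between the pads) lies 19 mm behind it; y points along the fingers, z is the direction in which the jaws open and shut, and the axes are right-handed (so a half turn about y gives the same grasp; the last joint's range is limited). The gripper opens to 85 mm and grips with 20 to 120 N. Pads are 22 mm wide; open, the fingers measure 114 mm over their backs; the gripper's body (76 mm by 85 mm) begins 54 mm behind the grasp point. The pads swing forward as they close: fully open they stand 13 mm farther back than shut.
Start: joints at [-1.27, 0.477, 0.022, 1.555, -0.011, 1.109, -0.083], TCP at [0.268, 0.619, 0.231] pointing down, gripper open.
Joint ranges: [-2.96, 2.96], [-0.34, 2.1], [-1.41, 1.46], [0.24, 2.44], [-1.37, 4.51], [0.17, 1.92], [-2.96, 2.96]. Speed limits (rad/s): [2.39, 2.39, 3.14, 3.14, 3.14, 3.14, 3.14].

### API

Orientations are given as a rotation vector (axis times angle).
In Python, from bench import r gives the robot as it stands.
- The arm moves only by the tool drive_tool, never from a script. Its argument "series" is a list of rows, each a list of 7 numbers: the shift along the tool's x, y, z in mm, then the turn, a rotation vector about the tool's x, y, z in degrees, then the finger opening in mm, from 0 to 85.4. In form: [[tx, ty, tz, wx, wy, wz, grip], ...]. A call has 1 to 5 rows; each row is the pose to reach, as a shift and turn from the pose measured when the call began, along the tool's axes at that moment; what a row does not reach only later rows make up. A row lasts 1/10 s, in which the tool goes at most 50 mm and 8.59 degrees, less where a joint would pass 70% of its speed; a pose out of reach is approached as far as the arm can. A call with a gripper value outside its range is refused whole. The fingers move at their own pace and stop on an object; "squeeze" is the grip in N (left out, the last holds). Time passes only in rows, so rows that repeat a pose let the fingers close. It gives the time, the measured TCP pose, the force and the opening at its end, in the units of the state.
- r.get_obs(): the state, without advancing time (a new reading comes with each control period).
- r.grab_frame(name): name is "side" or "top"; returns a dict with "frame" (480x640x3 uint8, blue, green, red), "intrinsics" (3x3 intrinsics, pixels), "rvec" (rotation vector, rad) and "tvec" (3), from world to camera coordinates, as OpenCV has them. Camera axes: x right, y down, z forward; pixel columns grow to the right and rows downward; lengths in m; the calibration is good to about 2 mm. A picture is of the moment at which its call begins. There is no depth.
- r.hand_in(): hands the job in, once; it reports no verdict.
The state is a dict: "clock": time; "joints": joint angles; "qvel": joint speeds; "tau": joint torques, N m; "tcp_pos": TCP position; "orientation": TCP orientation; "contact_force": force on the tool from outside, world axes, zero at the start; "moment": the same for the moment, N m; "grip_width": finger opening in m.
Only numpy, scipy, OpenCV 4.12 (cv2) and the standard library are available. Lean on these libraries where they do the work, as an engineer would, in place of code of your own. Each camera call takes 0.05 s, during which the arm holds its last target.

### The job

A broken orange plastic chunk lies over the hinge hole of the drive cage: put it in the green scrap bin, then take the red-gripped hinge pin from its stand and thread it straight down through the upper ear and on through the lower ear, until its tip has come out below the lower one. Finish while still holding the pin there, with a gap of about 15 mm between the underside of its red grip and the upper ear so that a colleague can slip the retaining clip on; do not let go of it. Leave the jar, the hard disk and the screwdriver where they are.

Things in the scene. Friction and masses are not known exactly. Their poses are not given: they have to be found in the camera images.
- chunk_center (a point): broken chunk of orange plastic, loose, 42 x 30 mm and 34 mm tall (its top step is 36 x 30 mm), about 20 to 45 g, lying on the top of the upper ear over the hole. Point at its centre, half-way up (17 mm above its underside); x along its 42 mm length, y across its 30 mm width, z up
- bin: open green scrap bin, fixed, 160 (its x) x 140 (its y) x 60 mm tall, walls 4 mm. Origin at the centre of its underside, on the table. It may stand to the left or to the right of the cage, the pin stand on the other side
- pin: hinge pin, loose, 50 to 100 g, 135 mm long overall, upright in its stand at the start: steel shaft 10 mm in diameter and 95 mm long below a round red grip 18 mm in diameter and 40 mm tall. Its lowest 10 mm taper from 10 mm to a flat 5 mm tip. Origin at the tip, z along the pin towards the grip
- pin_grip (a point): centre of the pin's red grip, on its axis, 20 mm above the underside of the grip and 115 mm above the tip
- pin_tip (a point): the pin's lower tip, on its axis
- stand: grey pin stand, fixed, 70 x 70 mm (black foot 78 x 78) and 50 mm tall, with an upright blind hole 11 mm wide, 42 mm deep in the middle of its top; the pin stands in it, tip 8 mm and grip 103 to 143 mm above the table, and may lean slightly. Origin at the centre of the underside, below the hole
- cage: drive cage, fixed: sheet-metal box 100 x 107 x 102 mm tall with two flat level ears reaching out from its +x side, one above the other, each 70 (x) x 64 (y) x 10 mm with a brass-lined hole 14 mm wide in its middle, both on one vertical axis. Ear tops 108 and 55 mm above the table; a 6 mm base plate lies below. Origin on the holes' axis at table height, z up
- upper_mouth (a point): centre of the hole in the upper ear, level with the ear's top face; z up
- lower_mouth (a point): centre of the hole in the lower ear, level with that ear's top face (53 mm straight below the upper mouth); z up; the ear's underside is 10 mm lower
- jar: closed amber glass jar with a steel lid, loose, 68 mm wide and 90 mm tall, a bystander; origin at the centre of its underside
- disk: hard disk, loose, 101 (x) x 147 (y) x 26 mm, a bystander; origin at the centre of its underside
- screwdriver: yellow-handled screwdriver lying on the far side of the cage, loose, a bystander; origin on its underside, x along it towards the blade
Not all that is in view belongs to the job. Leave any purple look-alike of the pin alone.

How it is judged:
On the way, in this order (a step that is already met when the one before it is completed fails the run):
1. the chunk lies in the scrap bin, let go (x of chunk_center in the frame of bin between -0.078 and 0.078 m and y of chunk_center in the frame of bin between -0.068 and 0.068 m and z of chunk_center in the frame of bin between 0 and 0.055 m and contact force between chunk and the fingers below 0.1 N), for 0.2 s.
2. the pin, held, has entered the upper bushing: tip at least 5 mm below its mouth, on the axis (horizontal distance between pin_tip and upper_mouth below 0.006 m and z of pin_tip in the frame of upper_mouth below -0.005 m and angle between the z axis of pin and the z axis of cage, either way round below 0.15 rad and contact force between pin and the fingers above 0.5 N), for 0.1 s.
At the end, for the whole second after the job is handed in: Chunk inside the bin (centre below 55 mm). Pin upright (0.1 rad) in both bushings: tip within 5 mm of the axis and 3 mm or more below the lower ear, grip centre within 9 mm of the axis, 5 to 29 mm gap from grip to upper ear. Fingers grip it (over 1 N); it is still (under 0.02 m/s) (x of chunk_center in the frame of bin between -0.078 and 0.078 m and y of chunk_center in the frame of bin between -0.068 and 0.068 m and z of chunk_center in the frame of bin between 0 and 0.055 m and horizontal distance between pin_tip and lower_mouth below 0.005 m and horizontal distance between pin_grip and upper_mouth below 0.009 m and angle between the z axis of pin and the z axis of cage, either way round below 0.1 rad and z of pin_tip in the frame of lower_mouth between -0.037 and -0.013 m and contact force between pin and the fingers above 1 N and linear speed of pin below 0.02 m/s); the arm keeps its last pose, push and grip.
It fails at once if the jar is shifted by more than 30 mm (distance of jar from where it was at the start of the episode above 0.03 m).
It fails at once if the hard disk is shifted by more than 30 mm (distance of disk from where it was at the start of the episode above 0.03 m).
It fails at once if the screwdriver is shifted by more than 30 mm (distance of screwdriver from where it was at the start of the episode above 0.03 m).
It also fails if it takes over 56 s, if anything falls off the work surface, if the arm or the gripper's body presses on something with over 40 N, if the wrist force passes 120 N, or if a joint passes its speed limit or range.

## Working session

There is one attempt and no reset: what is moved stays moved. The work goes in short steps, Python scripts to look and compute and a tool call to move; the robot and the scene stay as the last step left them, time stands still between calls to the robot, and variables do not carry over. Pictures are saved under pics/ and viewed, and the job is handed in when it is done.

Besides the shell and the picture viewer there is one more tool, called as name([rows], argument=value, ...), one row to a line, values as JSON. drive_tool: Moves the arm, as the interface text tells. Its arguments: {"type":"object","properties":{"series":{"type":"array","items":{"type":"array","items":{"type":"number"}}},"squeeze":{"type":"number"}},"required":["series"]}

```bash
mkdir -p pics; ls; python3 - <<'E'
from bench import r
import cv2,json,numpy as np
o=r.get_obs();print(o)
for n in("side","top"):
    f=r.grab_frame(n);cv2.imwrite(f"pics/{n}0.png",f["frame"])
    print(n,f["intrinsics"],f["rvec"],f["tvec"])
    R=cv2.Rodrigues(np.array(f["rvec"]))[0];print(-R.T@np.array(f["tvec"]).ravel())
    np.savez(f"{n}0.npz",**{k:np.array(v) for k,v in f.items()})
E
```

```text
pics
{'clock': 0.0, 'joints': array([-1.27009272,  0.47785964,  0.02232924,  1.55645252, -0.01148516,
        1.10925538, -0.08306015]), 'qvel': array([ 1.95073766e-04, -2.64545990e-04,  1.28189157e-03,  5.07388258e-04,
        5.23866689e-04, -6.38187451e-04,  6.10626727e-05]), 'tau': array([-3.33329326e-04, -5.96457553e+01,  1.60777129e+00, -2.81191170e+01,
        1.23619032e-02,  9.45069100e-03, -2.67013078e-06]), 'tcp_pos': array([0.26810003, 0.61883893, 0.23028512]), 'orientation': array([-1.54875278,  0.32087012, -0.32050784]), 'contact_force': array([-0.16901777, -0.61644312, -0.06028185]), 'moment': array([ 0.004812  , -0.00861139, -0.02898327]), 'grip_width': 0.08531676142020923}
side [[461.78969156   0.         325.64014379]
 [  0.         461.78969156 240.00781851]
 [  0.           0.           1.        ]] [ 0.25703593 -2.70388356  1.39721825] [0.60950786 0.16190255 0.96339114]
[0.46789053 0.79465181 0.68952281]
top [[567.82635311   0.         318.25655855]
 [  0.         567.82635311 241.71051948]
 [  0.           0.           1.        ]] [ 2.17700826 -2.14491225  0.16329732] [-0.02457134  0.62861827  1.25790977]
[0.45660983 0.00692786 1.33024852]
```

View pics/side0.png

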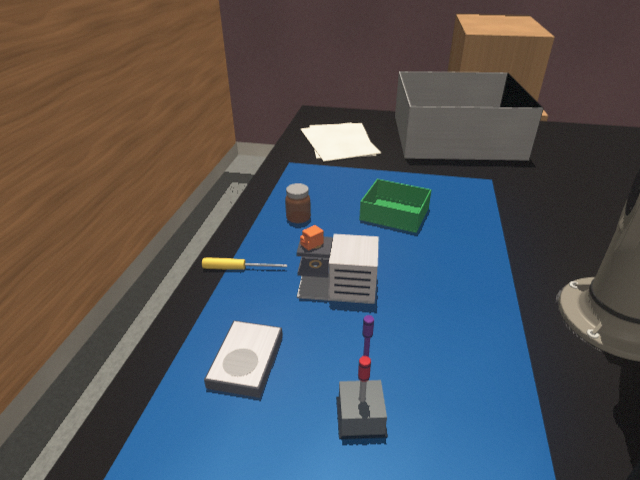

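View pics/top0.png

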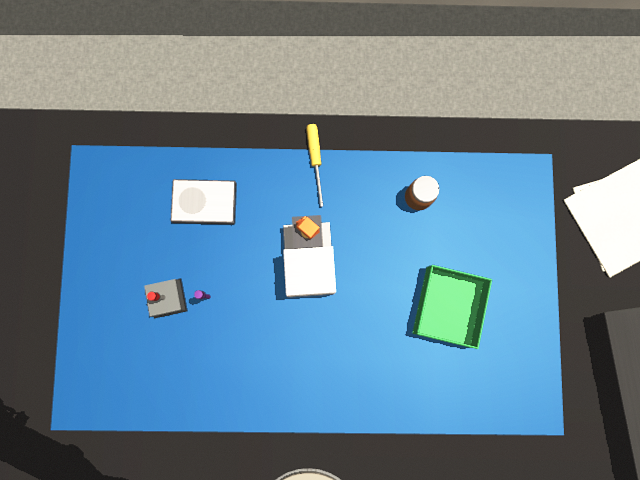

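Candidates: for the pin, red grip at top (153,296) / side (364,368) versus the purple look-alike at top (200,295) / side (368,325). I choose the red one, standing in the grey stand. For the chunk, orange at top (308,228) / side (312,238); the other warm colours are the jar (422,193) and the screwdriver (314,145). I'll check the choice in a close crop.

```bash
python3 - <<'E'
import cv2,numpy as np
s=np.load("side0.npz")["frame"];t=np.load("top0.npz")["frame"]
a=cv2.resize(t[205:305,265:355],(360,400),interpolation=2)
b=cv2.resize(t[270:325,135:215],(400,275),interpolation=2)
c=cv2.resize(s[220:310,290:390],(400,360),interpolation=2)
d=cv2.resize(s[310:440,320:400],(240,390),interpolation=2)
C=np.zeros((600,800,3),np.uint8)
def put(im,y,x):
    im=im[:600-y,:800-x];C[y:y+im.shape[0],x:x+im.shape[1]]=im
put(cv2.resize(a,(270,300)),0,0);put(b,310,0);put(cv2.resize(c,(333,300)),0,280);put(cv2.resize(d,(180,290)),305,420)
cv2.imwrite("pics/crop0.png",C)
E
```

```text
(no output)
```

View pics/crop0.png

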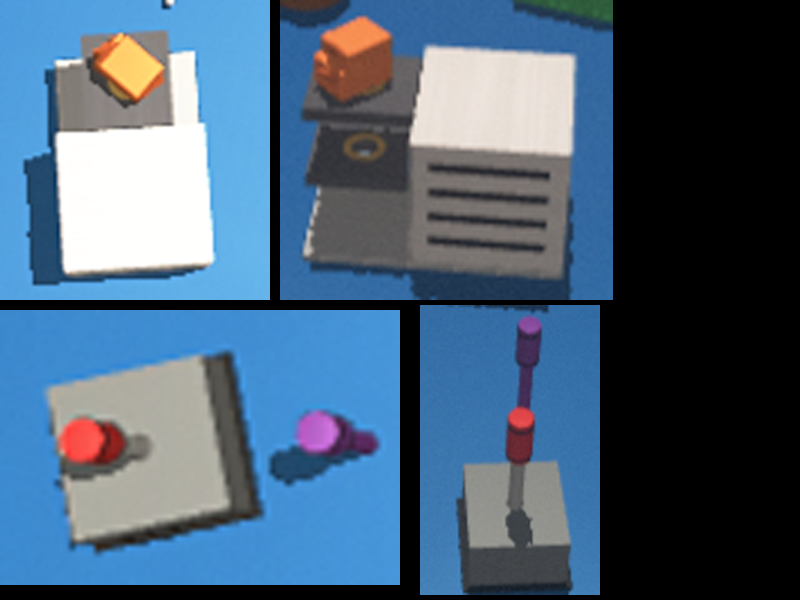

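The crop shows the red-gripped pin standing in the grey stand with the purple pin separate from it. The orange chunk covers the upper hole, and the brass ring of the lower ear is visible in the side view. Next, measure.

```bash
cat > h.py <<'E'
import cv2,numpy as np
from scipy.spatial.transform import Rotation as Ro
def load(f): return {k:np.array(f[k]) for k in("frame","intrinsics","rvec","tvec")}
def ray(f,uv):
    R=cv2.Rodrigues(f["rvec"])[0];t=f["tvec"].reshape(3)
    uv=np.atleast_2d(np.array(uv,float))
    d=np.c_[uv,np.ones(len(uv))]@np.linalg.inv(f["intrinsics"]).T@R
    return -R.T@t,d/np.linalg.norm(d,axis=1,keepdims=True)
def onz(f,uv,z):
    c,d=ray(f,uv);return c+d*((z-c[2])/d[:,2])[:,None]
def proj(f,P): return cv2.projectPoints(np.atleast_2d(np.array(P,float)),f["rvec"],f["tvec"],f["intrinsics"],None)[0].reshape(-1,2)
def tri(fa,ua,fb,ub):
    ca,da=ray(fa,ua);cb,db=ray(fb,ub);da,db=da[0],db[0]
    s=np.linalg.lstsq(np.c_[da,-db],cb-ca,rcond=None)[0];p,q=ca+s[0]*da,cb+s[1]*db
    return (p+q)/2,np.linalg.norm(p-q)
def hsv(f): return cv2.cvtColor(f["frame"],cv2.COLOR_BGR2HSV)
def big(m,roi=None):
    if roi: 
        k=np.zeros_like(m);x0,y0,x1,y1=roi;k[y0:y1,x0:x1]=m[y0:y1,x0:x1];m=k
    c=max(cv2.findContours(m,cv2.RETR_EXTERNAL,cv2.CHAIN_APPROX_NONE)[0],key=cv2.contourArea)
    return c
def tool(o,P,yaw_dz=None):
    R=Ro.from_rotvec(o["orientation"]);return R.inv().apply(np.array(P)-o["tcp_pos"])*1000
E
python3 - <<'E'
from h import *
np.set_printoptions(precision=4,suppress=True)
t=load(np.load("top0.npz"));s=load(np.load("side0.npz"))
H=hsv(t);Hs=hsv(s)
def rect(c,f,z,n):
    r=cv2.minAreaRect(onz(f,c.reshape(-1,2),z)[:,:2].astype(np.float32)*1000);print(n,r, cv2.contourArea(c))
m=cv2.inRange(H,(8,150,150),(22,255,255)); roi=(285,205,335,250)
for v in(150,200,230,245):
    mm=cv2.inRange(H,(12,100,v),(25,255,255));c=big(mm,roi);rect(c,t,.142,f"chunk top v{v}")
print("hsv row",H[228,290:325].tolist())
m=cv2.inRange(H,(0,150,225),(5,255,255))|cv2.inRange(H,(175,150,225),(180,255,255));c=big(m,(140,285,170,310));rect(c,t,.143,"red top")
print(H[296,144:165].tolist())
# green
m=cv2.inRange(H,(45,80,40),(80,255,255));c=big(m);rect(c,t,.06,"bin rim")
c=big(cv2.inRange(H,(0,0,225),(180,40,255)),(270,240,350,300));rect(c,t,.102,"cage top")
c=big(cv2.inRange(H,(0,0,120),(40,40,200)),(140,270,190,320));rect(c,t,.05,"stand top")
# brass ring in side
print("brass")
for y in range(258,272): print(Hs[y,304:328].tolist()[::2])
# red side
m=cv2.inRange(Hs,(0,150,60),(6,255,255))|cv2.inRange(Hs,(174,150,60),(180,255,255));c=big(m,(345,345,385,395));print(cv2.minAreaRect(c))
m=cv2.inRange(Hs,(4,150,60),(20,255,255));c=big(m,(295,222,330,255));print(c.reshape(-1,2).min(0),c.reshape(-1,2).max(0))
R=Ro.from_rotvec([-1.54875278,  0.32087012, -0.32050784]);print(R.as_matrix())
E
```

```text
chunk top v150 ((648.06591796875, 8.538166046142578), (39.67155456542969, 28.712860107421875), 49.92918014526367) 209.5
chunk top v200 ((648.44921875, 8.983739852905273), (38.473819732666016, 28.712291717529297), 50.02790069580078) 209.0
chunk top v230 ((648.44921875, 8.983739852905273), (38.473819732666016, 28.712291717529297), 50.02790069580078) 209.0
chunk top v245 ((648.44921875, 8.983739852905273), (38.473819732666016, 28.712291717529297), 50.02790069580078) 205.5
hsv row [[18, 24, 128], [16, 22, 128], [10, 17, 134], [10, 17, 137], [9, 15, 118], [0, 8, 63], [9, 74, 79], [10, 162, 112], [10, 200, 140], [10, 190, 209], [14, 171, 255], [21, 144, 255], [21, 146, 255], [20, 146, 255], [21, 146, 255], [20, 147, 255], [20, 145, 255], [21, 146, 255], [21, 147, 255], [21, 145, 255], [21, 145, 255], [21, 144, 255], [21, 143, 255], [22, 142, 255], [21, 141, 255], [22, 141, 255], [23, 137, 255], [23, 138, 255], [15, 165, 255], [12, 115, 173], [135, 4, 131], [15, 23, 179], [18, 13, 252], [23, 8, 253], [23, 8, 252]]
red top ((497.907958984375, 332.0741271972656), (14.868178367614746, 15.74785
[... 2652 characters left out ...]
8], [114, 20, 63]]
[[120, 29, 61], [124, 30, 59], [128, 17, 59], [116, 29, 61], [120, 30, 59], [120, 30, 59], [120, 26, 60], [120, 17, 59], [128, 17, 60], [120, 26, 59], [125, 26, 60], [111, 29, 61]]
[[125, 26, 58], [115, 26, 59], [120, 26, 60], [115, 26, 60], [120, 22, 58], [120, 22, 57], [120, 26, 60], [120, 21, 60], [120, 16, 63], [120, 25, 62], [111, 30, 60], [108, 21, 62]]
[[110, 26, 58], [111, 31, 57], [120, 25, 61], [120, 22, 58], [110, 26, 59], [126, 23, 56], [115, 26, 59], [114, 22, 58], [115, 26, 59], [102, 22, 59], [125, 26, 60], [120, 27, 65]]
((364.0, 373.0), (10.0, 10.0), 90.0)
[301 226] [322 248]
[[ 0.9176 -0.0006  0.3974]
 [-0.3974 -0.0017  0.9176]
 [ 0.0001 -1.     -0.0018]]
```

```bash
cat >> h.py <<'E'
def goto(P,jaw=None):
    """print tool shift (mm) and turn (deg) to reach world P (m), jaw axis heading deg, tool down"""
    from bench import r
    o=r.get_obs();R=Ro.from_rotvec(o["orientation"])
    z=R.as_matrix()[:,2];cur=np.degrees(np.arctan2(z[1],z[0]))
    if jaw is None: jaw=cur
    a=np.radians(jaw);Z=np.array([np.cos(a),np.sin(a),0]);Y=np.array([0,0,-1.]);X=np.cross(Y,Z)
    T=Ro.from_matrix(np.c_[X,Y,Z]);w=np.degrees((R.inv()*T).as_rotvec())
    print("t",o["clock"],"pos",np.round(o["tcp_pos"],4),"jaw",round(cur,1),"grip",round(o["grip_width"]*1000,1),"F",np.round(o["contact_force"],1),"q7",round(o["joints"][6],2))
    print("-> shift",np.round(R.inv().apply(np.array(P)-o["tcp_pos"])*1000,1),"turn",np.round(w,1))
E
python3 - <<'E'
from h import *
goto([.648,.009,.25],-40)
E
```

```text
t 0.1 pos [0.2681 0.6189 0.2304] jaw 66.6 grip 85.1 F [-0.4 -0.5 -0.5] q7 -0.08
-> shift [ 591.   -18.8 -408.6] turn [1.000e-01 1.066e+02 1.000e-01]
```

drive_tool([
  [591, -19, -409, 0, 107, 0, 50],
  [591, -19, -409, 0, 107, 0, 50],
  [591, -19, -409, 0, 107, 0, 50],
  [591, -19, -409, 0, 107, 0, 50],
  [591, -19, -409, 0, 107, 0, 50],
])

```text
clock: 0.6
tcp_pos: [0.4008, 0.4051, 0.2377]
orientation: [-1.375, 0.905, -0.906]
contact_force: [0.6, -0.1, 0.2]
grip_width: 0.0499
```

```bash
python3 - <<'E'
from h import *
goto([.648,.009,.25],-40)
E
```

```text
t 0.6 pos [0.4008 0.4051 0.2377] jaw 23.3 grip 49.9 F [ 0.6 -0.1  0.2] q7 -0.42
-> shift [461.5 -12.   70.7] turn [ 0.  63.3  0.1]
```

drive_tool([
  [461, -12, 71, 0, 63, 0, 50],
  [461, -12, 71, 0, 63, 0, 50],
  [461, -12, 71, 0, 63, 0, 50],
  [461, -12, 71, 0, 63, 0, 50],
  [461, -12, 71, 0, 63, 0, 50],
])

```text
clock: 1.1
tcp_pos: [0.5329, 0.1932, 0.2443]
orientation: [-1.027, 1.458, -1.459]
contact_force: [1.3, 0.2, 1.0]
grip_width: 0.0502
```

```bash
python3 - <<'E'
from h import *
goto([.649,.01,.20],-40)
E
```

```text
t 1.1 pos [0.5329 0.1932 0.2443] jaw -19.7 grip 50.2 F [1.3 0.2 1. ] q7 -0.64
-> shift [133.3  44.4 171.1] turn [-0.  20.3  0. ]
```

drive_tool([
  [133, 44, 171, 0, 20, 0, 50],
  [133, 44, 171, 0, 20, 0, 50],
  [133, 44, 171, 0, 20, 0, 50],
  [133, 44, 171, 0, 20, 0, 50],
  [133, 44, 171, 0, 20, 0, 50],
])

```text
clock: 1.6
tcp_pos: [0.6498, 0.0047, 0.1993]
orientation: [-0.796, 1.7, -1.706]
contact_force: [-0.5, -0.6, -0.4]
grip_width: 0.05
```

```bash
python3 - <<'E'
from h import *
from bench import r
goto([.649,.01,.113],-40)
f=load(r.grab_frame("side"));cv2.imwrite("pics/s1.png",cv2.resize(f["frame"][150:310,240:440],(750,600)))
E
```

```text
t 1.6 pos [0.6498 0.0047 0.1993] jaw -40.0 grip 50.0 F [-0.5 -0.6 -0.4] q7 -0.53
-> shift [-3.9 86.3 -4.1] turn [-0.1 -0.   0.2]
```

View pics/s1.png

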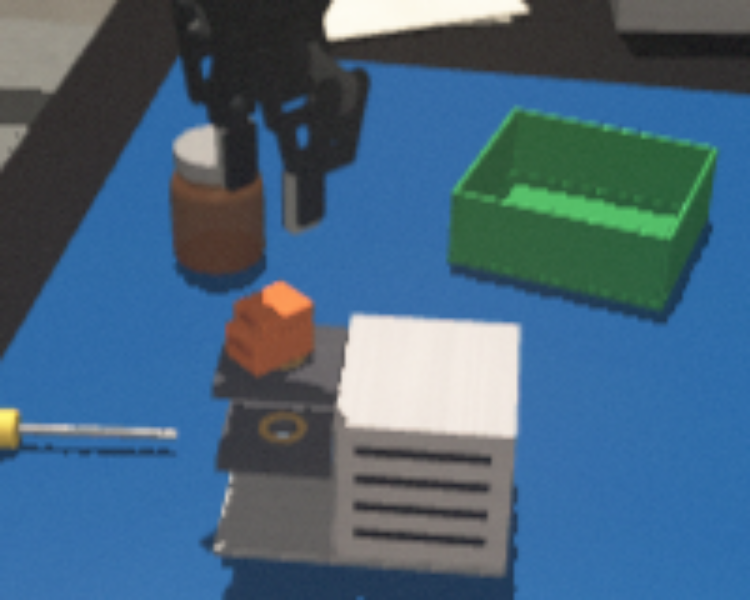

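The fingers are open above the chunk, straddling it at about (285,310) in the crop. I'll descend and then close.

drive_tool([
  [-4, 30, -4, 0, 0, 0, 50],
  [-4, 60, -4, 0, 0, 0, 50],
  [-4, 80, -4, 0, 0, 0, 50],
  [-4, 86, -4, 0, 0, 0, 50],
  [-4, 86, -4, 0, 0, 0, 50],
])

```text
clock: 2.15
tcp_pos: [0.6491, 0.0077, 0.1121]
orientation: [-0.797, 1.701, -1.709]
contact_force: [0.4, 0.6, 0.3]
grip_width: 0.0498
```

drive_tool([
  [0, 0, 0, 0, 0, 0, 38],
  [0, 0, 0, 0, 0, 0, 32],
  [0, 0, 0, 0, 0, 0, 15],
  [0, 0, 0, 0, 0, 0, 15],
  [0, 0, 0, 0, 0, 0, 15],
], squeeze=30)

```text
clock: 2.65
tcp_pos: [0.65, 0.0078, 0.1135]
orientation: [-0.795, 1.7, -1.709]
contact_force: [-0.6, 0.5, 6.0]
grip_width: 0.0298
```

```bash
python3 - <<'E'
from h import *
goto([.649,.01,.23],-40)
E
```

```text
t 2.65 pos [0.65   0.0078 0.1135] jaw -40.1 grip 29.8 F [-0.6  0.5  6. ] q7 -0.5
-> shift [  -0.5 -116.5   -1.8] turn [-0.2 -0.1  0.2]
```

drive_tool([
  [0, -15, 0, 0, 0, 0, 15],
  [0, -45, 0, 0, 0, 0, 15],
  [0, -80, 0, 0, 0, 0, 15],
  [0, -110, 0, 0, 0, 0, 15],
  [0, -117, 0, 0, 0, 0, 15],
])

```text
clock: 3.15
tcp_pos: [0.6521, 0.0078, 0.2355]
orientation: [-0.788, 1.696, -1.709]
contact_force: [-0.0, -0.4, -0.6]
grip_width: 0.0295
```

```bash
python3 - <<'E'
from h import *
from bench import r
goto([.487,-.314,.20],-13)
for n in("side","top"):
    f=load(r.grab_frame(n));np.savez(n+"2.npz",**f)
    im=f["frame"][150:310,240:440] if n=="side" else f["frame"][190:310,250:410]
    cv2.imwrite(f"pics/{n}2.png",cv2.resize(im,(750,600)))
E
```

```text
t 3.15 pos [0.6521 0.0078 0.2355] jaw -40.2 grip 29.5 F [-0.  -0.4 -0.6] q7 -0.56
-> shift [352.5  35.9  81.1] turn [ -0.4 -27.2   0.1]
```

View pics/side2.png

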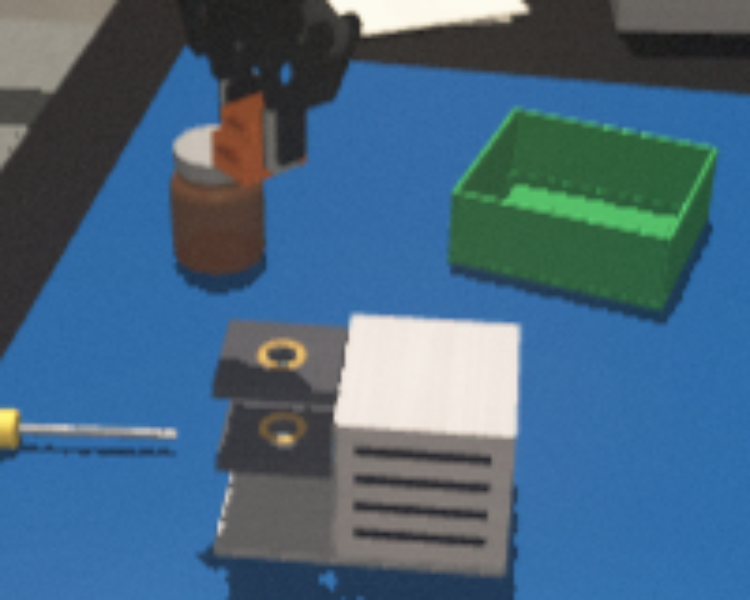

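The chunk is held and both brass rings are now visible (upper at crop (281,354), lower at (282,429)). Next, over to the bin.

drive_tool([
  [352, 36, 81, 0, -27, 0, 15],
  [352, 36, 81, 0, -27, 0, 15],
  [352, 36, 81, 0, -27, 0, 15],
  [352, 36, 81, 0, -27, 0, 15],
  [352, 36, 81, 0, -27, 0, 15],
])

```text
clock: 3.75
tcp_pos: [0.5348, -0.2145, 0.2064]
orientation: [-1.095, 1.373, -1.379]
contact_force: [1.0, 0.1, 0.1]
grip_width: 0.0295
```

```bash
python3 - <<'E'
from h import *
from bench import r
np.set_printoptions(precision=4,suppress=True)
goto([.487,-.314,.14],-13)
s=load(np.load("side2.npz"));H=hsv(s)
for nm,z,roi,vm in(("up",.108,(305,236,326,253),70),("low",.055,(305,256,326,273),70)):
    m=cv2.inRange(H,(10,70,vm),(28,255,255));c=cv2.findContours(m[roi[1]:roi[3],roi[0]:roi[2]],cv2.RETR_EXTERNAL,cv2.CHAIN_APPROX_NONE)[0]
    c=max(c,key=len)+np.array([roi[0],roi[1]]);h=cv2.convexHull(c);e=cv2.fitEllipse(c);w=onz(s,c.reshape(-1,2),z)
    print(nm,e,"ell",onz(s,[e[0]],z),"bbox mid",(w.min(0)+w.max(0))/2,"size",w.max(0)-w.min(0))
E
```

```text
t 3.75 pos [ 0.5348 -0.2145  0.2064] jaw -13.1 grip 29.5 F [1.  0.1 0.1] q7 0.25
-> shift [107.5  66.8 -24.1] turn [-0.1 -0.1  0.2]
up ((314.7951354980469, 244.12350463867188), (7.97065544128418, 12.836082458496094), 88.89606475830078) ell [[0.6427 0.0088 0.108 ]] bbox mid [0.643  0.0081 0.108 ] size [0.0282 0.0304 0.    ]
low ((314.8612365722656, 263.5123596191406), (7.381141662597656, 12.045883178710938), 89.15320587158203) ell [[0.6432 0.0089 0.055 ]] bbox mid [0.643  0.0087 0.055 ] size [0.0269 0.027  0.    ]
```

View pics/top2.png

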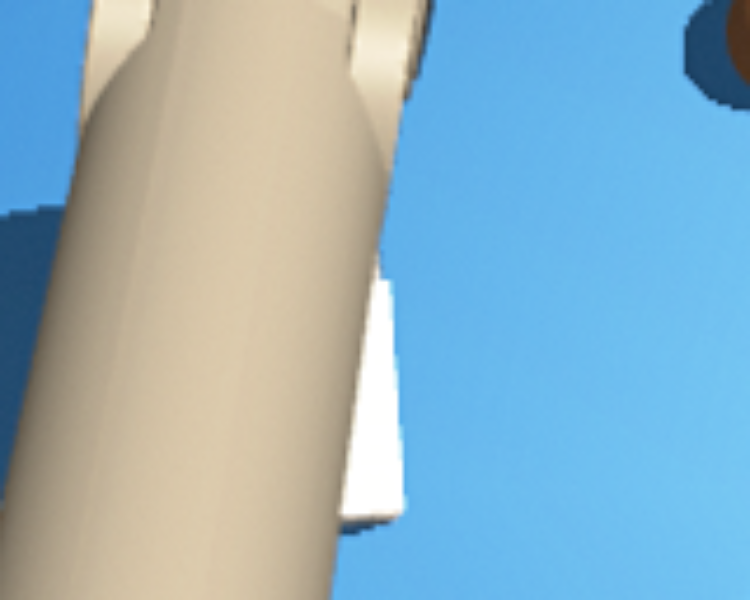

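The side view puts both rings on the axis (0.643, 0.0088), agreeing within 0.5 mm. The top view shows the arm covering the cage, so I'll cross-check there later.

drive_tool([
  [107, 30, -24, 0, 0, 0, 15],
  [107, 60, -24, 0, 0, 0, 15],
  [107, 67, -24, 0, 0, 0, 15],
  [107, 67, -24, 0, 0, 0, 15],
])

```text
clock: 4.15
tcp_pos: [0.4815, -0.3159, 0.1357]
orientation: [-1.097, 1.385, -1.379]
contact_force: [-0.1, -0.3, -0.2]
grip_width: 0.0293
```

```bash
python3 - <<'E'
from h import *
goto([.487,-.314,.02],-13)
E
```

```text
t 4.15 pos [ 0.4815 -0.3159  0.1357] jaw -13.5 grip 29.3 F [-0.1 -0.3 -0.2] q7 0.51
-> shift [ -3.6 115.7   5.8] turn [ 0.4 -0.5  0.2]
```

drive_tool([
  [-3, 40, 5, 0, 0, 0, 15],
  [-3, 80, 5, 0, 0, 0, 15],
  [-3, 105, 5, 0, 0, 0, 15],
  [-3, 113, 5, 0, 0, 0, 15],
  [-3, 113, 5, 0, 0, 0, 15],
])

```text
clock: 4.65
tcp_pos: [0.4858, -0.3133, 0.0217]
orientation: [-1.098, 1.386, -1.377]
contact_force: [-0.8, 0.4, 1.0]
grip_width: 0.0296
```

drive_tool([
  [0, 0, 0, 0, 0, 0, 50],
  [0, 0, 0, 0, 0, 0, 50],
  [0, 0, 0, 0, 0, 0, 50],
  [0, -40, 0, 0, 0, 0, 50],
  [0, -90, 0, 0, 0, 0, 50],
])

```text
clock: 5.15
tcp_pos: [0.4854, -0.3124, 0.1117]
orientation: [-1.1, 1.39, -1.374]
contact_force: [0.9, -0.0, -0.3]
grip_width: 0.0502
```

```bash
python3 - <<'E'
from h import *
from bench import r
goto([.487,-.314,.26],-13)
f=load(r.grab_frame("side"));cv2.imwrite("pics/s3.png",cv2.resize(f["frame"][120:280,300:500],(750,600)))
E
```

```text
t 5.15 pos [ 0.4854 -0.3124  0.1117] jaw -13.4 grip 50.2 F [ 0.9 -0.  -0.3] q7 0.52
-> shift [ 1.600e+00 -1.483e+02 -1.000e-01] turn [ 0.8 -0.4  0.2]
```

View pics/s3.png

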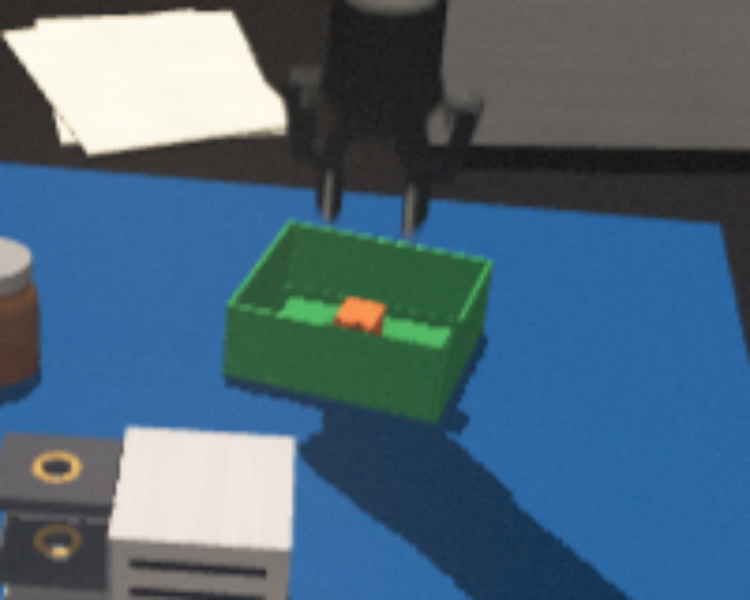

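The chunk lies in the bin at crop (360,314), released, with the fingers clear of it. Next I'll rise and measure the pin and the hole in both views.

drive_tool([
  [0, -50, 0, 0, 0, 0, 50],
  [0, -100, 0, 0, 0, 0, 50],
  [0, -148, 0, 0, 0, 0, 50],
])

```text
clock: 5.5
tcp_pos: [0.4896, -0.3153, 0.2644]
orientation: [-1.092, 1.378, -1.385]
contact_force: [1.0, 0.7, 0.7]
grip_width: 0.0497
```

```bash
python3 - <<'E'
from h import *
from bench import r
np.set_printoptions(precision=4,suppress=True)
goto([.498,.332,.26],33)
t=load(r.grab_frame("top"));s=load(r.grab_frame("side"));np.savez("t4.npz",**t);np.savez("s4.npz",**s)
H=hsv(t);Hs=hsv(s)
def redm(H,v,sm=100): return cv2.inRange(H,(0,sm,v),(6,255,255))|cv2.inRange(H,(172,sm,v),(180,255,255))
c=big(redm(H,215),(140,285,172,310));mo=cv2.moments(c);ut=[mo["m10"]/mo["m00"],mo["m01"]/mo["m00"]];print("top red",ut,cv2.minEnclosingCircle(c),onz(t,[ut],.143))
cs=big(redm(Hs,60),(345,345,385,395));b=cv2.boundingRect(cs);print("side red",b)
for y in range(354,384): 
    k=np.flatnonzero(redm(Hs,60)[y,345:385]);print(y,k.min()+345 if len(k) else None,k.max()+345 if len(k) else None,Hs[y,364].tolist(),end=" ; ")
print()
# predicted projections of pin points at stand centre
for P in([.4967,.3315,.05],[.498,.332,.103],[.498,.332,.143]): print(P,proj(s,P),proj(t,P))
# hole in top view
m=cv2.inRange(H,(10,70,70),(28,255,255))
for zz,roi in((.108,(290,212,325,245)),):
    cc=cv2.findContours(m[roi[1]:roi[3],roi[0]:roi[2]],0,1)[0]
    for q in cc:
        if len(q)>=5: q=q+np.array(roi[:2]);e=cv2.fitEllipse(q);print("ring",e,onz(t,[e[0]],zz))
print(proj(t,[.643,.0088,.108]),proj(t,[.643,.0088,.055]))
print("purple",onz(t,[[200,295]],.14))
C=np.zeros((600,800,3),np.uint8)
C[:300,:350]=cv2.resize(t["frame"][205:265,270:340],(350,300),interpolation=0)
C[:300,360:760]=cv2.resize(t["frame"][275:320,140:200],(400,300),interpolation=0)
C[300:600,:400]=cv2.resize(s["frame"][350:440,310:430],(400,300),interpolation=0)
C[300:600,410:760]=cv2.resize(s["frame"][220:280,285:355],(350,300),interpolation=0)
cv2.imwrite("pics/c4.png",C)
E
```

```text
t 5.5 pos [ 0.4896 -0.3153  0.2644] jaw -13.5 grip 49.7 F [1.  0.7 0.7] q7 0.42
-> shift [-631.4    0.9 -143.2] turn [  0.1 -46.5   0.3]
top red [150.72156862745098, 296.321568627451] ((150.875, 296.5), 4.155292510986328) [[0.4957 0.332  0.143 ]]
side red (360, 367, 11, 14)
354 None None [133, 113, 88] ; 355 None None [149, 111, 85] ; 356 364 367 [176, 167, 179] ; 357 362 369 [179, 178, 224] ; 358 361 370 [179, 178, 225] ; 359 361 371 [179, 173, 228] ; 360 360 371 [179, 173, 230] ; 361 361 371 [179, 169, 232] ; 362 361 371 [0, 170, 233] ; 363 361 371 [179, 167, 235] ; 364 361 370 [179, 168, 202] ; 365 362 370 [177, 159, 128] ; 366 363 368 [175, 142, 99] ; 367 361 361 [167, 108, 71] ; 368 361 370 [173, 132, 87] ; 369 360 370 [175, 158, 113] ; 370 360 370 [176, 157, 112] ; 371 360 370 [175, 156, 111] ; 372 360 369 [175, 159, 111] ; 373 360 369 [176, 151, 113] ; 374 360 369 [175, 153, 113] ; 375 360 369 [176, 155, 112] ; 376 360 369 [175, 162, 110] ; 377 361 369 [174, 168, 111] ; 378 362 368 [175, 152, 114] ; 379 363 367 [173, 140, 89] ; 380 362 367 [168, 111, 71] ; 381 364 364 [174, 103, 94] ; 382 None None [176, 36, 100] ; 383 None None [120, 3, 100] ; 
[0.4967, 0.3315, 0.05] [[362.3159 398.225 ]] [[162.3585 297.4098]]
[0.498, 0.332, 0.103] [[363.0051 377.2102]] [[155.892  295.9292]]
[0.498, 0.332, 0.143] [[364.2487 360.0094]] [[150.7885 295.2023]]
ring ((306.732177734375, 231.38136291503906), (12.300776481628418, 12.603200912475586), 54.210289001464844) [[0.6424 0.0113 0.108 ]]
[[307.883  231.1092]] [[307.8618 234.631 ]]
purple [[0.5   0.231 0.14 ]]
```

View pics/c4.png

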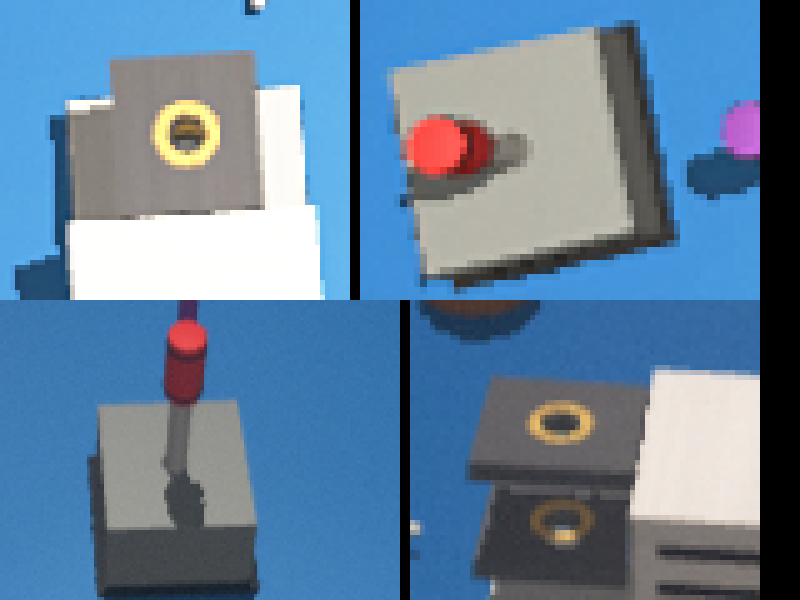

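Both views show the ring cleanly: side gives (0.643, 0.009), top gives (0.642, 0.011), which is within calibration. The pin's top is near (0.496, 0.332), leaning only a degree or two. Now over to the pin.

drive_tool([
  [-631, 0, -143, 0, -46, 0, 50],
  [-631, 0, -143, 0, -46, 0, 50],
  [-631, 0, -143, 0, -46, 0, 50],
  [-631, 0, -143, 0, -46, 0, 50],
  [-631, 0, -143, 0, -46, 0, 50],
])

```text
clock: 6.1
tcp_pos: [0.4942, -0.0634, 0.2627]
orientation: [-1.414, 0.806, -0.831]
contact_force: [1.9, 0.3, 0.1]
grip_width: 0.0498
```

```bash
python3 - <<'E'
from h import *
goto([.496,.332,.24],33)
s=load(np.load("s4.npz"));t=load(np.load("t4.npz"));print(tri(t,[150.8,296.4],s,[366,361]),tri(t,[306.73,231.38],s,[314.8,244.12]))
E
```

```text
t 6.1 pos [ 0.4942 -0.0634  0.2627] jaw 29.8 grip 49.8 F [1.9 0.3 0.1] q7 0.57
-> shift [-342.5   18.9  198. ] turn [-0.3 -3.2  0.8]
(array([0.49542303, 0.33221624, 0.14163604]), np.float64(0.0003032778395094687)) (array([0.64209019, 0.01129341, 0.10984737]), np.float64(1.664233187364609e-05))
```

Triangulated heights are 141.6 mm (expected 143) and 109.8 mm (expected 108). Both are within the calibration.

drive_tool([
  [-342, 19, 198, 0, -3, 0, 50],
  [-342, 19, 198, 0, -3, 0, 50],
  [-342, 19, 198, 0, -3, 0, 50],
  [-342, 19, 198, 0, -3, 0, 50],
  [-342, 19, 198, 0, -3, 0, 50],
])

```text
clock: 6.6
tcp_pos: [0.4953, 0.1861, 0.2486]
orientation: [-1.428, 0.765, -0.792]
contact_force: [1.8, 0.6, -0.4]
grip_width: 0.0497
```

```bash
python3 - <<'E'
from h import *
goto([.496,.332,.22],33)
E
```

```text
t 6.6 pos [0.4953 0.1861 0.2486] jaw 32.8 grip 49.7 F [ 1.8  0.6 -0.4] q7 0.12
-> shift [-122.7   27.3   79.4] turn [-0.4 -0.2  0.8]
```

drive_tool([
  [-123, 27, 79, 0, 0, 1, 50],
  [-123, 27, 79, 0, 0, 1, 50],
  [-123, 27, 79, 0, 0, 1, 50],
  [-123, 27, 79, 0, 0, 1, 50],
  [-123, 27, 79, 0, 0, 1, 50],
])

```text
clock: 7.1
tcp_pos: [0.4947, 0.3332, 0.2198]
orientation: [-1.421, 0.775, -0.776]
contact_force: [0.2, -1.4, -0.5]
grip_width: 0.05
```

```bash
python3 - <<'E'
from h import *
from bench import r
goto([.4955,.332,.104],33)
f=load(r.grab_frame("side"));cv2.imwrite("pics/s5.png",cv2.resize(f["frame"][290:450,265:465],(750,600)))
E
```

```text
t 7.1 pos [0.4947 0.3332 0.2198] jaw 32.9 grip 50.0 F [ 0.2 -1.4 -0.5] q7 -0.08
-> shift [  1.8 115.8  -0.7] turn [-0.3 -0.1 -0.2]
```

View pics/s5.png

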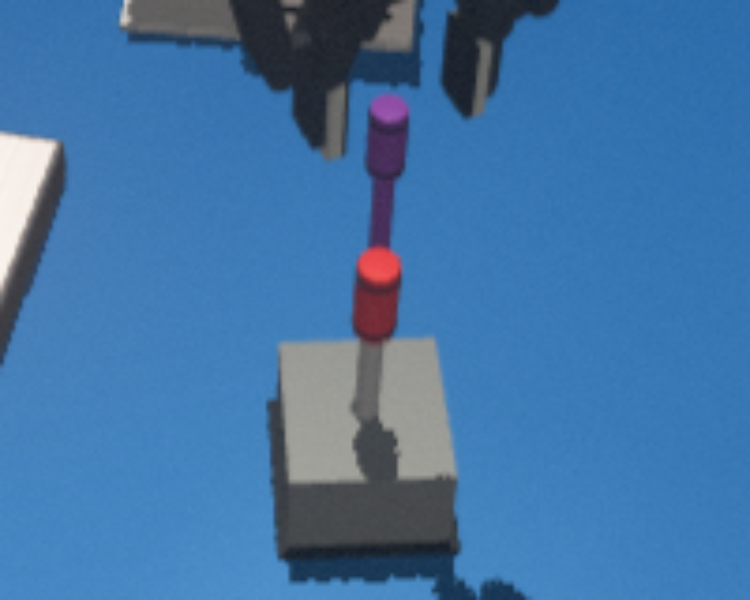

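The fingers straddle the red pin (crop (377,290)), with the purple one behind it. I'll descend.

drive_tool([
  [2, 40, -1, 0, 0, 0, 50],
  [2, 80, -1, 0, 0, 0, 50],
  [2, 107, -1, 0, 0, 0, 50],
  [2, 116, -1, 0, 0, 0, 50],
  [2, 116, -1, 0, 0, 0, 50],
])

```text
clock: 7.65
tcp_pos: [0.4963, 0.3281, 0.1038]
orientation: [-1.422, 0.778, -0.78]
contact_force: [0.3, 0.0, 0.0]
grip_width: 0.05
```

```bash
python3 - <<'E'
from h import *
from bench import r
goto([.4955,.332,.104],33)
f=load(r.grab_frame("side"));cv2.imwrite("pics/s6.png",cv2.resize(f["frame"][290:450,265:465],(750,600)))
E
```

```text
t 7.65 pos [0.4963 0.3281 0.1038] jaw 32.7 grip 50.0 F [0.3 0.  0. ] q7 -0.06
-> shift [-3.7 -0.2  1.4] turn [-0.3 -0.3 -0.1]
```

View pics/s6.png

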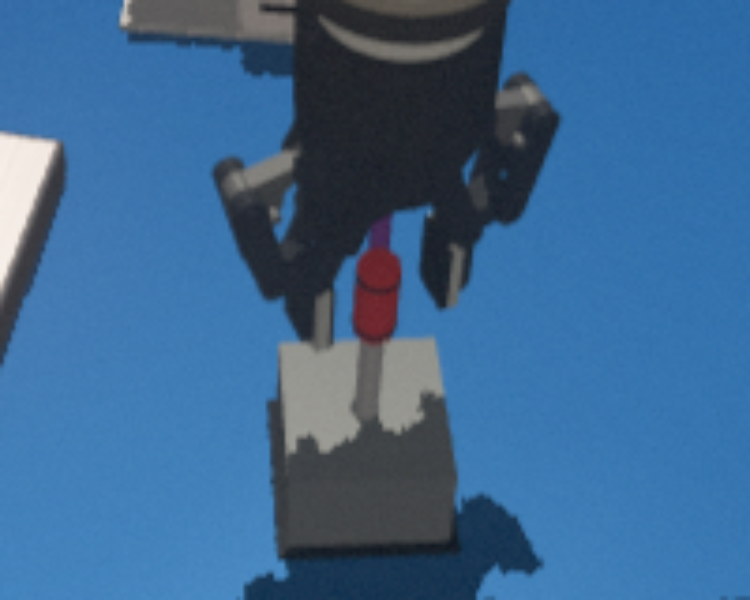

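The grip sits between the pads at crop (377,295). I'll trim 4 mm sideways and close.

drive_tool([
  [-4, 0, 1, 0, 0, 0, 50],
  [-4, 0, 1, 0, 0, 0, 30],
  [-4, 0, 1, 0, 0, 0, 20],
  [-4, 0, 1, 0, 0, 0, 5],
  [-4, 0, 1, 0, 0, 0, 5],
], squeeze=60)

```text
clock: 8.2
tcp_pos: [0.4963, 0.3335, 0.1062]
orientation: [-1.418, 0.776, -0.78]
contact_force: [-1.3, -0.3, 6.0]
grip_width: 0.0166
```

drive_tool([
  [0, 0, 0, 0, 0, 0, 5],
  [0, 0, 0, 0, 0, 0, 5],
], squeeze=100)

```text
clock: 8.4
tcp_pos: [0.4965, 0.3336, 0.1064]
orientation: [-1.417, 0.776, -0.78]
contact_force: [-0.2, 0.4, 2.6]
grip_width: 0.0157
```

```bash
python3 - <<'E'
from h import *
from bench import r
goto([.4955,.332,.225],33)
f=load(r.grab_frame("side"));cv2.imwrite("pics/s7.png",cv2.resize(f["frame"][290:450,265:465],(750,600)))
E
```

```text
t 8.4 pos [0.4965 0.3336 0.1064] jaw 32.7 grip 15.7 F [-0.2  0.4  2.6] q7 -0.07
-> shift [   0.6 -118.6   -0.6] turn [-0.5 -0.3 -0.1]
```

View pics/s7.png

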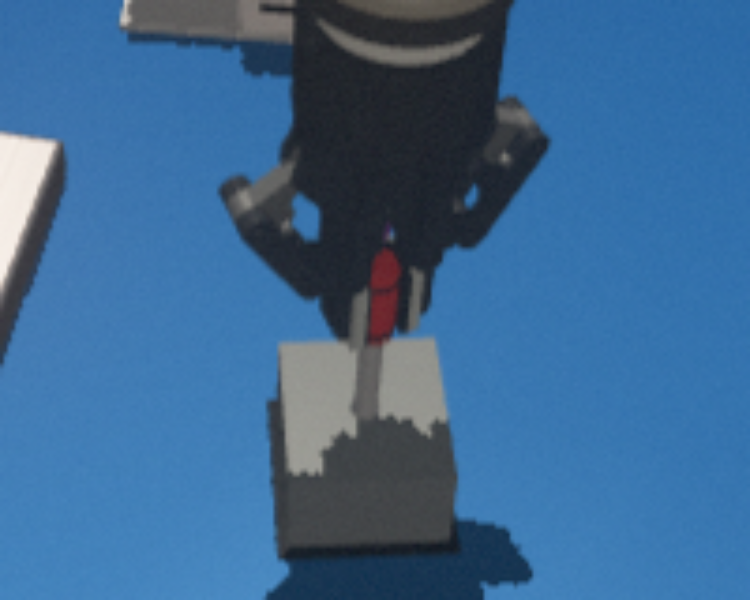

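The pin is gripped between the pads (opening 15.7 mm; soft contact). Lift straight up.

drive_tool([
  [0, -15, 0, 0, 0, 0, 5],
  [0, -35, 0, 0, 0, 0, 5],
  [0, -60, 0, 0, 0, 0, 5],
  [0, -95, 0, 0, 0, 0, 5],
  [0, -130, 0, 0, 0, 0, 5],
])

```text
clock: 8.95
tcp_pos: [0.4949, 0.3321, 0.2379]
orientation: [-1.419, 0.777, -0.78]
contact_force: [1.0, 0.1, -1.0]
grip_width: 0.0159
```

drive_tool([
  [0, -6, 0, 0, 0, 0, 5],
  [0, -6, 0, 0, 0, 0, 5],
])

```text
clock: 9.15
tcp_pos: [0.4953, 0.3322, 0.2458]
orientation: [-1.416, 0.776, -0.781]
contact_force: [0.0, 0.5, -1.8]
grip_width: 0.0157
```

```bash
python3 - <<'E'
from h import *
from bench import r
goto([.6425,.0103,.245],0)
for n in("side","top"):
    f=load(r.grab_frame(n));np.savez(n+"8.npz",**f)
    im=f["frame"][230:430,265:465] if n=="side" else f["frame"][250:350,70:220]
    cv2.imwrite(f"pics/{n}8.png",cv2.resize(im,(600,600) if n=="side" else (750,500)))
E
```

```text
t 9.15 pos [0.4953 0.3322 0.2458] jaw 32.7 grip 15.7 F [ 0.   0.5 -1.8] q7 -0.08
-> shift [350.5  -0.5 -49.9] turn [-0.5 32.7 -0.3]
```

View pics/side8.png

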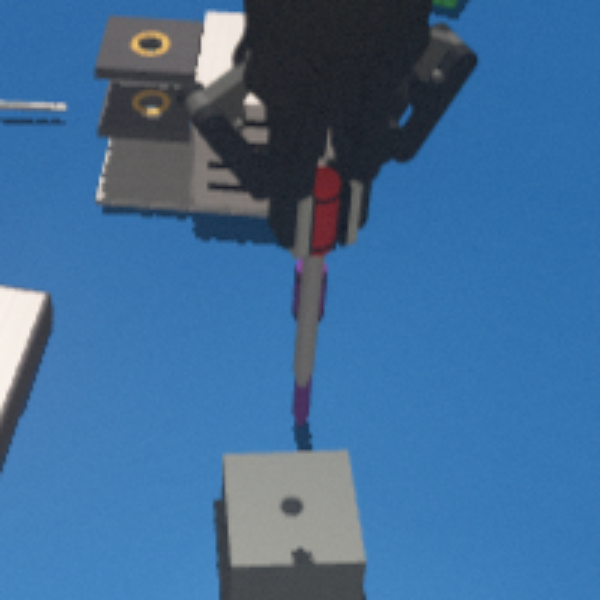

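View pics/top8.png

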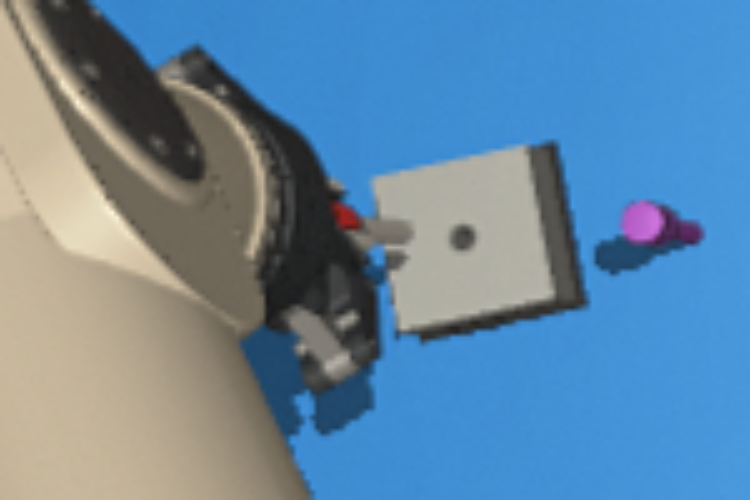

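The pin is out of the stand and held, with a slight tilt. The tip is at side px (365,358) and top px (152.4,296). I'll measure its offset relative to the TCP.

```bash
python3 - <<'E'
from h import *
np.set_printoptions(precision=4,suppress=True)
s=load(np.load("side8.npz"));t=load(np.load("top8.npz"))
print(tri(t,[152,296.3],s,[365.2,357.8]))
print(onz(s,[[365.2,357.8]],.148),onz(t,[[152,296.3]],.148))
tc=np.array([.4953,.3322,.2458])
print("vert exp tip",proj(s,tc-[0,0,.098]),proj(t,tc-[0,0,.098]))
# shaft mask rows side
H=hsv(s)
for y in range(314,360,4):
    row=H[y,350:385];k=np.flatnonzero((row[:,1]<70)&(row[:,2]>60));print(y,(k+350).tolist())
C=np.zeros((600,800,3),np.uint8)
C[:,:400]=cv2.resize(s["frame"][300:375,345:395],(400,600),interpolation=0)
C[:400,400:]=cv2.resize(t["frame"][280:310,130:160],(400,400),interpolation=0)
cv2.imwrite("pics/c8.png",C)
E
```

```text
(array([0.4964, 0.329 , 0.1446]), np.float64(0.0012995131239181617))
[[0.4968 0.3318 0.148 ]] [[0.4956 0.328  0.148 ]]
vert exp tip [[366.1904 358.2398]] [[149.9863 296.4238]]
314 [362, 363, 364, 365, 366, 367, 368]
318 [366, 367, 368, 369, 370, 371, 372]
322 [365, 366, 367, 368, 369, 370, 371, 372]
326 [365, 366, 367, 368, 369, 370, 371]
330 [365, 366, 367, 368, 369, 370, 371]
334 [364, 365, 366, 367, 368, 369, 370]
338 [364, 365, 366, 367, 368, 369, 370]
342 [364, 365, 366, 367, 368, 369]
346 [364, 365, 366, 367, 368, 369]
350 [363, 364, 365, 366, 367, 368]
354 [363, 364, 365, 366, 367, 368]
358 [364, 365, 366]
```

View pics/c8.png

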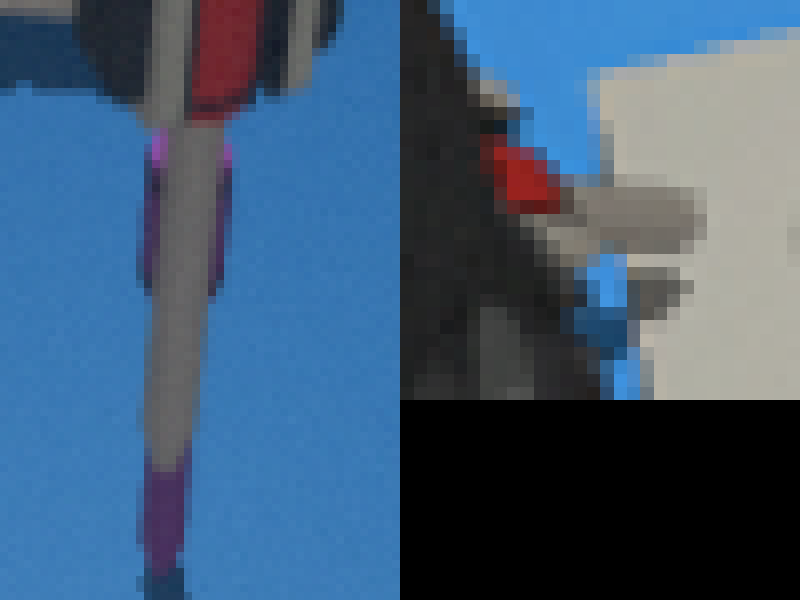

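Tip is at about (+1, -3) mm from the TCP axis, so the tilt is about 2°, which is fine. I'll carry it over the hole.

drive_tool([
  [350, 0, -50, 0, 33, 0, 5],
  [350, 0, -50, 0, 33, 0, 5],
  [350, 0, -50, 0, 33, 0, 5],
  [350, 0, -50, 0, 33, 0, 5],
  [350, 0, -50, 0, 33, 0, 5],
])

```text
clock: 9.75
tcp_pos: [0.5975, 0.1025, 0.2406]
orientation: [-1.203, 1.217, -1.213]
contact_force: [0.9, 0.7, -0.6]
grip_width: 0.0159
```

```bash
python3 - <<'E'
from h import *
goto([.6425,.013,.245],0)
E
```

```text
t 9.75 pos [0.5975 0.1025 0.2406] jaw -0.5 grip 15.9 F [ 0.9  0.7 -0.6] q7 -0.16
-> shift [89.1 -4.7 45.7] turn [-0.  -0.5 -0.2]
```

drive_tool([
  [40, -5, 22, 0, 0, 0, 5],
  [75, -5, 40, 0, 0, 0, 5],
  [89, -5, 46, 0, 0, 0, 5],
  [89, -5, 46, 0, 0, 0, 5],
  [89, -5, 46, 0, 0, 0, 5],
])

```text
clock: 10.25
tcp_pos: [0.6418, 0.0145, 0.2438]
orientation: [-1.205, 1.218, -1.211]
contact_force: [1.4, -0.0, -0.9]
grip_width: 0.016
```

```bash
cat > look.py <<'E'
from h import *
from bench import r
import sys
np.set_printoptions(precision=4,suppress=True)
tag=sys.argv[1]
o=r.get_obs();print(o["clock"],o["tcp_pos"],o["contact_force"],o["grip_width"],Ro.from_rotvec(o["orientation"]).as_matrix()[2])
s=load(r.grab_frame("side"));t=load(r.grab_frame("top"));np.savez(f"s{tag}.npz",**s);np.savez(f"t{tag}.npz",**t)
C=np.zeros((600,800,3),np.uint8)
C[:,:480]=cv2.resize(s["frame"][190:290,275:355],(480,600),interpolation=0)
C[:400,490:790]=cv2.resize(t["frame"][200:280,280:340],(300,400),interpolation=0)
cv2.imwrite(f"pics/k{tag}.png",C)
E
python3 look.py 9
```

```text
10.25 [0.6418 0.0145 0.2438] [ 1.4248 -0.0328 -0.8635] 0.015961670635861125 [-0.0038 -1.     -0.0025]
```

View pics/k9.png

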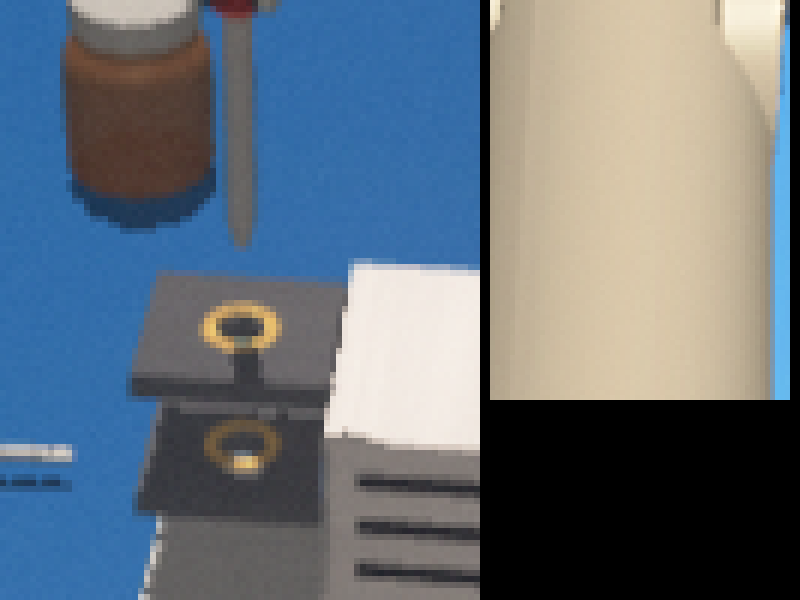

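```bash
python3 - <<'E'
from h import *
np.set_printoptions(precision=4,suppress=True)
s=load(np.load("s9.npz"));H=hsv(s)
for y in range(190,234,2):
    row=H[y,306:326];k=np.flatnonzero((row[:,1]<90)&(row[:,2]<130));print(y,(k+306).tolist(), end=';')
print()
for z in(.144,.146,.148): print(z,onz(s,[[315.1,230.7]],z))
print(onz(s,[[314.8,244.1]],.108))
# grip bottom edge
print(s["frame"][188:196,314].tolist())
for tip in([.6418,.0145-.003,.1458],[.6418,.0145,.1458]): print(proj(s,tip))
cv2.imwrite("pics/s9b.png",cv2.resize(s["frame"][140:250,270:370],(545,600),interpolation=0))
E
```

```text
190 [307, 308, 317, 318, 319, 320];192 [306, 307];194 [306, 307, 312, 313, 314, 315, 316];196 [306, 307, 309, 312, 313, 314, 315, 316];198 [312, 313, 314, 315, 316];200 [312, 313, 314, 315, 316];202 [309, 312, 313, 314, 315, 316];204 [306, 307, 308, 309, 313, 314, 315, 316];206 [306, 307, 308, 309, 313, 314, 315, 316];208 [306, 307, 308, 309, 312, 313, 314, 315, 316];210 [306, 307, 308, 309, 313, 314, 315, 316];212 [308, 309, 313, 314, 315, 316];214 [309, 310, 313, 314, 315, 316];216 [313, 314, 315, 316];218 [309, 313, 314, 315, 316];220 [306, 307, 313, 314, 315, 316];222 [313, 314, 315, 316];224 [313, 314, 315, 316];226 [313, 314, 315, 316];228 [314, 315, 316];230 [314, 315];232 [];
0.144 [[0.6412 0.0102 0.144 ]]
0.146 [[0.6406 0.0131 0.146 ]]
0.148 [[0.6399 0.016  0.148 ]]
[[0.6427 0.0087 0.108 ]]
[[45, 44, 118], [41, 41, 117], [44, 40, 90], [40, 38, 88], [53, 55, 111], [87, 89, 107], [96, 98, 102], [100, 102, 106]]
[[314.6817 230.2998]]
[[314.3841 231.0902]]
```

View pics/s9b.png

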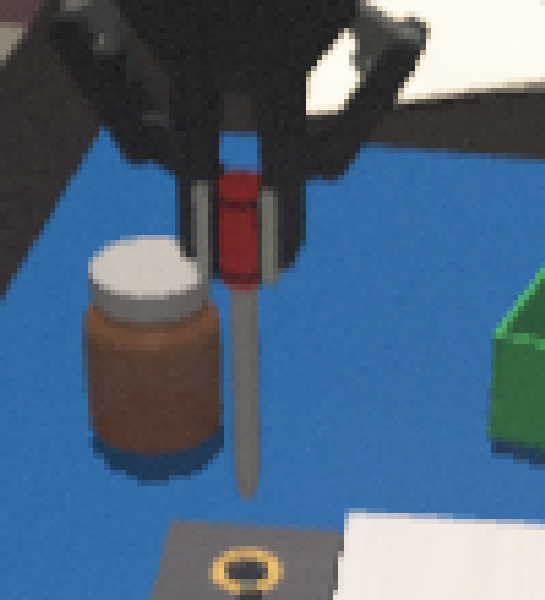

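The tip reads about 1.5 mm short in x and 2 mm long in y relative to the hole, both in side-view terms. I'll correct and lower to just above the mouth.

```bash
python3 - <<'E'
from h import *
goto([.6433,.0122,.214],0)
E
```

```text
t 10.35 pos [0.6419 0.0158 0.2445] jaw -0.3 grip 16.3 F [ 0.1  0.5 -0.2] q7 0.01
-> shift [ 3.7 30.5  1.4] turn [ 0.1 -0.3 -0.2]
```

drive_tool([
  [3, 10, 1.5, 0, 0, 0, 5],
  [3, 20, 1.5, 0, 0, 0, 5],
  [3, 30, 1.5, 0, 0, 0, 5],
  [3, 30, 1.5, 0, 0, 0, 5],
  [3, 30, 1.5, 0, 0, 0, 5],
])

```text
clock: 10.85
tcp_pos: [0.6431, 0.0129, 0.214]
orientation: [-1.205, 1.217, -1.209]
contact_force: [0.9, 0.3, -1.1]
grip_width: 0.0157
```

```bash
python3 look.py 10; python3 - <<'E'
from h import *
from bench import r
print(r.get_obs()["tcp_pos"])
s=load(np.load("s10.npz"))
cv2.imwrite("pics/s10b.png",cv2.resize(s["frame"][200:280,280:350],(525,600),interpolation=0))
E
```

```text
10.85 [0.6431 0.0129 0.214 ] [ 0.9017  0.3356 -1.0518] 0.01570165055255726 [-0.004  -1.     -0.0023]
[0.64364001 0.0127915  0.21482552]
```

View pics/s10b.png

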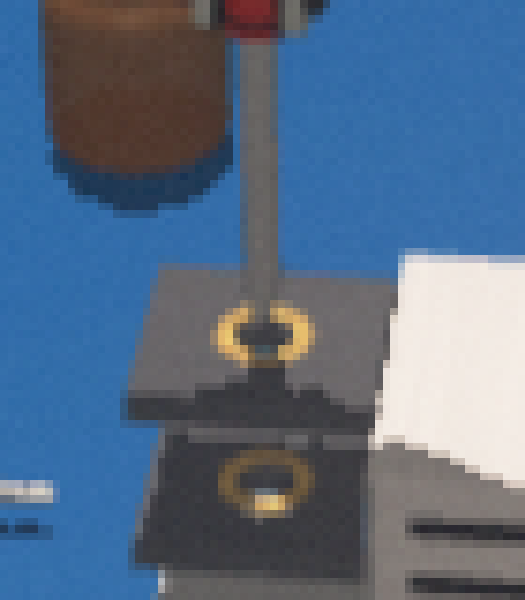

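The tip hovers about 8 mm above the mouth, at crop (263,320), in line with the ring centre at (265,334). I'll descend gently and watch the force.

drive_tool([
  [0, 5, 0, 0, 0, 0, 5],
  [0, 9, 0, 0, 0, 0, 5],
  [0, 13, 0, 0, 0, 0, 5],
  [0, 16, 0, 0, 0, 0, 5],
  [0, 16, 0, 0, 0, 0, 5],
])

```text
clock: 11.45
tcp_pos: [0.6433, 0.0129, 0.1981]
orientation: [-1.205, 1.216, -1.209]
contact_force: [-0.4, -0.2, -0.7]
grip_width: 0.0158
```

```bash
python3 look.py 11; python3 - <<'E'
from h import *
s=load(np.load("s11.npz"))
cv2.imwrite("pics/s11b.png",cv2.resize(s["frame"][200:280,280:350],(525,600),interpolation=0))
E
```

```text
11.45 [0.6433 0.0129 0.1981] [-0.4173 -0.2055 -0.7497] 0.015792284017568346 [-0.0041 -1.     -0.0018]
```

View pics/s11b.png

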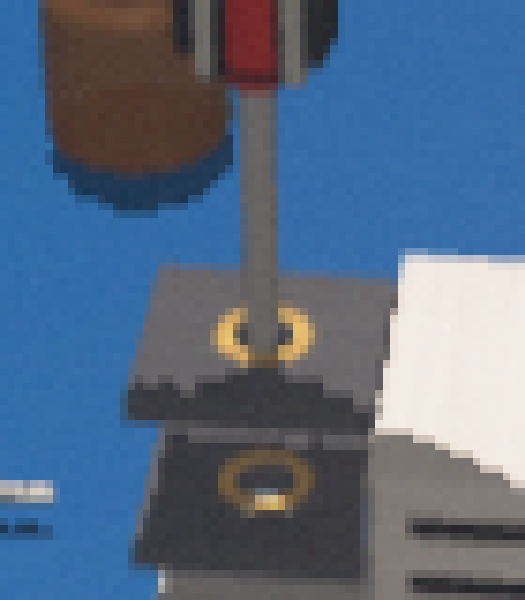

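There is no contact force, and the tip disappears behind the near rim of the ring at crop (262,352), so it is inside. Continue down.

drive_tool([
  [0, 4, 0, 0, 0, 0, 5],
  [0, 8, 0, 0, 0, 0, 5],
  [0, 12, 0, 0, 0, 0, 5],
  [0, 16, 0, 0, 0, 0, 5],
  [0, 20, 0, 0, 0, 0, 5],
])

```text
clock: 12.05
tcp_pos: [0.6435, 0.013, 0.1783]
orientation: [-1.204, 1.216, -1.21]
contact_force: [0.6, 0.4, -0.6]
grip_width: 0.0158
```

```bash
python3 look.py 12; python3 - <<'E'
from h import *
s=load(np.load("s12.npz"))
cv2.imwrite("pics/s12b.png",cv2.resize(s["frame"][200:280,280:350],(525,600),interpolation=0))
E
```

```text
12.05 [0.6435 0.013  0.1783] [ 0.6042  0.4213 -0.6361] 0.015821014486873945 [-0.0041 -1.     -0.0011]
```

View pics/s12b.png

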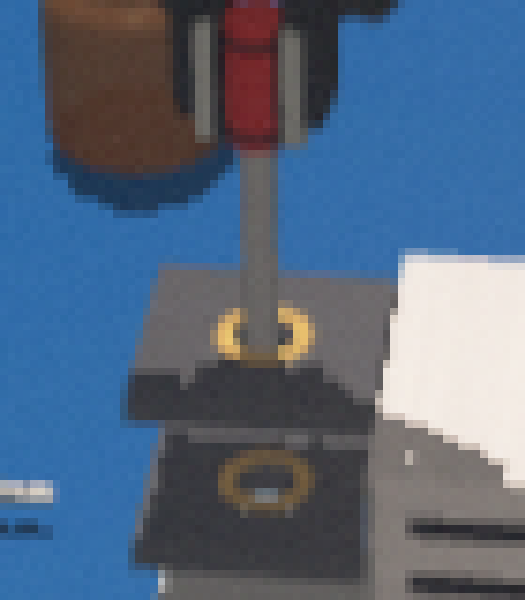

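The shaft is through the upper ring, with 0.5 px of x error. I'll trim 0.5 mm and lower until the tip shows in the gap above the lower ring.

drive_tool([
  [0, 4, 0.7, 0, 0, 0, 5],
  [0, 8, 0.7, 0, 0, 0, 5],
  [0, 12, 0.7, 0, 0, 0, 5],
  [0, 16, 0.7, 0, 0, 0, 5],
  [0, 16, 0.7, 0, 0, 0, 5],
])

```text
clock: 12.65
tcp_pos: [0.6434, 0.0131, 0.1612]
orientation: [-1.206, 1.217, -1.209]
contact_force: [0.7, -0.6, -1.4]
grip_width: 0.0156
```

```bash
python3 look.py 13; python3 - <<'E'
from h import *
s=load(np.load("s13.npz"))
cv2.imwrite("pics/s13b.png",cv2.resize(s["frame"][200:280,280:350],(525,600),interpolation=0))
E
```

```text
12.65 [0.6434 0.0131 0.1612] [ 0.7497 -0.6301 -1.3517] 0.015645786647032554 [-0.0038 -1.     -0.0034]
```

View pics/s13b.png

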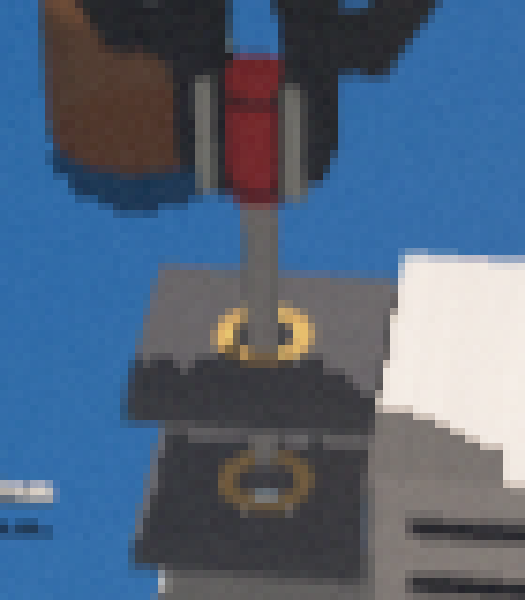

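The tip shows at crop (265,460), just above the lower ring centre (266,482). That is the expected offset for 8 mm of height, so it is on axis. Continue.

drive_tool([
  [0, 4, 0.3, 0, 0, 0, 5],
  [0, 8, 0.3, 0, 0, 0, 5],
  [0, 12, 0.3, 0, 0, 0, 5],
  [0, 16, 0.3, 0, 0, 0, 5],
  [0, 18, 0.3, 0, 0, 0, 5],
])

```text
clock: 13.25
tcp_pos: [0.6438, 0.0131, 0.1432]
orientation: [-1.206, 1.217, -1.209]
contact_force: [-0.0, -0.0, -0.1]
grip_width: 0.0155
```

```bash
python3 look.py 14; python3 - <<'E'
from h import *
s=load(np.load("s14.npz"))
cv2.imwrite("pics/s14b.png",cv2.resize(s["frame"][210:290,280:350],(525,600),interpolation=0))
E
```

```text
13.25 [0.6438 0.0131 0.1432] [-0.0456 -0.0086 -0.0856] 0.01551966250627416 [-0.0038 -1.     -0.0032]
```

View pics/s14b.png

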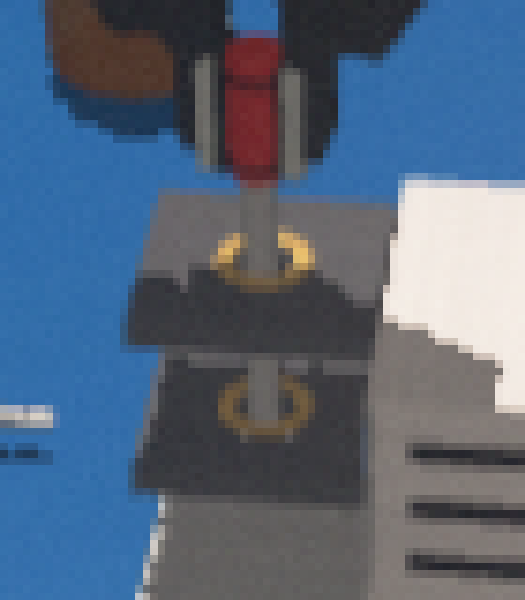

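The tip has entered the lower ring at crop (264,415) with no force. The final lowering of 18 mm should leave a gap of about 15 mm.

drive_tool([
  [0, 4, 0, 0, 0, 0, 5],
  [0, 8, 0, 0, 0, 0, 5],
  [0, 12, 0, 0, 0, 0, 5],
  [0, 16, 0, 0, 0, 0, 5],
  [0, 18, 0, 0, 0, 0, 5],
])

```text
clock: 13.85
tcp_pos: [0.6434, 0.0132, 0.1247]
orientation: [-1.207, 1.218, -1.209]
contact_force: [0.2, -0.1, -0.9]
grip_width: 0.0159
```

drive_tool([
  [0, 0, 0, 0, 0, 0, 5],
  [0, 0, 0, 0, 0, 0, 5],
  [0, 0, 0, 0, 0, 0, 5],
])

```text
clock: 14.15
tcp_pos: [0.6436, 0.0131, 0.1249]
orientation: [-1.206, 1.218, -1.209]
contact_force: [0.2, -0.6, -0.7]
grip_width: 0.0162
```

```bash
python3 look.py 15; python3 - <<'E'
from h import *
s=load(np.load("s15.npz"))
cv2.imwrite("pics/s15b.png",cv2.resize(s["frame"][210:290,280:350],(525,600),interpolation=0))
cv2.imwrite("pics/s15.png",s["frame"])
for z in(.163,.123,.108,.055,.045,.028): print(z,proj(s,[.6427,.0087,z]))
for z in(.118,.123,.128): print(z,proj(s,[.6427,.0087+.009,z]))
print(s["frame"][232:245,314].tolist())
E
```

```text
14.15 [0.6436 0.0131 0.1249] [ 0.1516 -0.6078 -0.6522] 0.016228587704075367 [-0.0038 -1.     -0.0036]
0.163 [[314.42226472 222.67054467]]
0.123 [[314.69082438 238.38707748]]
0.108 [[314.78830708 244.09191761]]
0.055 [[315.11950856 263.47434746]]
0.045 [[315.17978687 267.00192868]]
0.028 [[315.2807198  272.90868176]]
0.118 [[313.84347388 242.71170162]]
0.123 [[313.8079427  240.79197003]]
0.128 [[313.77220052 238.860838  ]]
[[48, 44, 120], [50, 47, 119], [47, 42, 117], [47, 42, 118], [46, 42, 117], [48, 41, 118], [44, 40, 116], [45, 40, 92], [43, 36, 75], [58, 57, 99], [86, 87, 105], [97, 98, 103], [98, 100, 102]]
```

View pics/s15b.png

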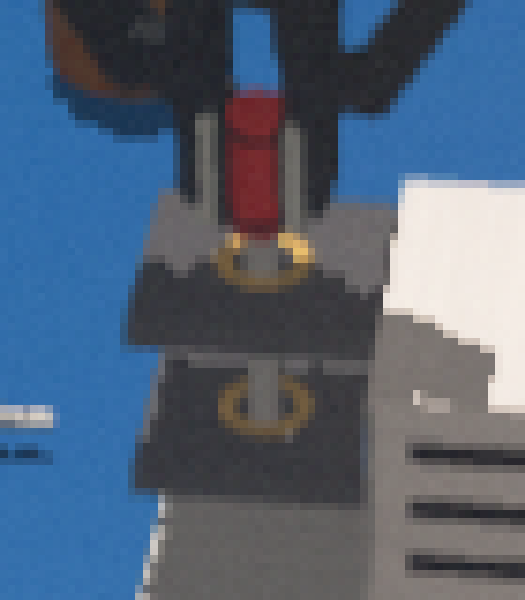

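View pics/s15.png

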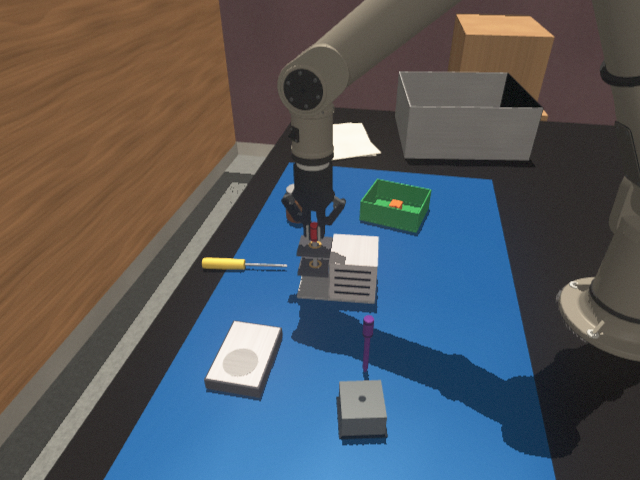

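The underside of the red grip reads at row 241, so z is about 0.1225 and the gap about 15 mm. The shaft shows through both rings (crop (262,255) and (264,405)). The chunk is in the bin at (397,205), the bystanders are unmoved and the arm is still. Handing in.

```bash
python3 -c "
from bench import r
o=r.get_obs();print(o['clock'],o['tcp_pos'],abs(o['qvel']).max(),o['grip_width']);print(r.hand_in())"
```

```text
14.25 [0.64361492 0.01314943 0.12494444] 0.0011193150631128902 0.01594728222011161
the job is handed in; nothing more can be done
None
```

I put the orange chunk in the green bin, threaded the red-gripped pin through both ears, and handed in at 14.25 s while still holding it at 100 N squeeze.

**Last checks:**
- **Pin height:** the gap under the grip measures about 15 mm. From the tool height, the tip is at about z = 27 mm, roughly 18 mm below the underside of the lower ear. I did not see the tip directly.
- **Pin position:** the shaft is visible through both brass rings, about 1 mm off centre at the upper one. It leans about 2°, and contact force stayed near zero all the way down.
- **Rest of the scene:** the chunk is visible in the bin. The disk and screwdriver look untouched. The jar is partly hidden behind the gripper, but what shows of it has not moved.

**Disagreements:**
- **Hole position:** the two cameras differed by about 2.5 mm in y. I aimed between them and aligned the tip against the rings in the side view, because the arm blocked the top view during insertion.
- **Gripper opening:** it read about 16 mm on the 18 mm grip, which I put down to soft contact.

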